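# Trip the hidden latch of the parts case

## Robot

A 7-joint arm with a two-finger parallel gripper is mounted at the origin on a cart in front of the work surface, level with it; the furniture and walls round the work are solid. World frame = base frame: x ahead of the robot, y to its left, z up, the work surface at z = 0. Lengths are in m, angles in degrees, forces in N, time in s.
With the tool pointing down it reaches from about 0.425 to 0.8 m from the base axis. Payload 8.3 kg.
Tool frame: the origin (TCP) lies midway between the tips of the shut fingers; the grasp point (between the pads) lies 19 mm behind it; x points along the fingers, z is the direction in which the jaws open and shut, and the axes are right-handed (so a half turn about x gives the same grasp; the last joint's range is limited). The gripper opens to 85 mm and grips with 20 to 120 N. Pads are 22 mm wide; open, the fingers measure 114 mm over their backs; the gripper's body (76 mm by 85 mm) begins 54 mm behind the grasp point. The pads swing forward as they close: fully open they stand 13 mm farther back than shut.
Start: joints at [63.146, 21.967, 0.94, 78.501, -0.361, 79.538, -2.664], TCP at [0.247, -0.574, 0.208] pointing down, gripper open.
Joint ranges: [-169.22, 169.22], [-14.56, 117.87], [-87.37, 89.26], [10.42, 133.3], [-82.24, 262.24], [0.94, 117.77], [-172.7, 172.7]. Speed limits (degrees/s): [136.94, 136.94, 172.46, 172.46, 180, 180, 180].

## Interface

Orientations are given as a 3x3 rotation matrix whose columns are the frame's x, y, z axes.
In Python, from plant import sensors, snapshot, bot gives the robot as it stands. The module is installed in compiled form; this text tells all that it offers.
- The arm moves only by the shell command python3 -m crank 'ROWS' [OPENING] [FORCE]. ROWS is JSON, a list of rows, each a list of 4 numbers: the shift along the tool's x, y, z in mm, then the turn about the tool's x in degrees. In form: [[x, y, z, turn], ...]. A call has 1 to 20 rows; each row is the pose to reach, as a shift and turn from the pose commanded when the call began, along the tool's axes at that moment; what a row does not reach only later rows make up. A row lasts 1/10 s, in which the tool goes at most 50 mm and 8.59 degrees, less where a joint would pass 70% of its speed; a pose out of reach is approached as far as the arm can. A call with a gripper value outside its range is refused whole. OPENING is the finger opening in mm, from 0 to 85.4, set as the call begins (- or left out, the last holds). The fingers move at their own pace and stop on an object; FORCE is the grip in N (left out, the last holds). Time passes only in rows, so rows that repeat a pose let the fingers close. It gives the time, the measured TCP pose, the force and the opening at its end, in the units of the state.
- sensors.get_state(): the state, without advancing time (a new reading comes with each control period).
- snapshot(name): name is "side" or "top"; returns a dict with "img" (480x640x3 uint8, red, green, blue), "fx", "fy", "cx", "cy" (pixels), "rvec" (rotation vector, rad) and "tvec" (3), from world to camera coordinates, as OpenCV has them. Camera axes: x right, y down, z forward; pixel columns grow to the right and rows downward; lengths in m; the calibration is good to about 2 mm. A picture is of the moment at which its call begins. There is no depth.
- bot.job_done(): hands the job in, once; it reports no verdict.
The state is a dict: "time_s": time; "q": joint angles; "qvel": joint speeds; "effort": joint torques, N m; "tool_pos": TCP position; "tcp_rot": TCP orientation; "wrist_force": force on the tool from outside, world axes, zero at the start; "torque": the same for the moment, N m; "width": finger opening in m.
Only numpy, scipy, OpenCV 4.12 (cv2) and the standard library are available. Lean on these libraries where they do the work, as an engineer would, in place of code of your own. Each camera call takes 0.05 s, during which the arm holds its last target. There are 200 camera calls.

## Task

The spare-parts tray of the small wooden case is held shut by a hidden spring latch. Take the red-handled release pin out of the rack, push its rod straight down through the brass-rimmed hole in the top of the case until the tray springs open, then let go and leave the pin standing in the hole.

Things in the scene. Friction and masses are not known exactly. Their poses are not given: they have to be found in the camera images.
- release_pin: Red-handled release pin, upright in the rack. Origin: centre of the rod's lower tip; z runs up the pin. Steel rod 8 mm thick, z 0 to 70 mm; round handle z 70 to 120 mm, 17 mm thick (20 mm collar on its lowest 4 mm). In the rack the collar rests on the top plate, tip 20 mm above the bench. About 50 g. The blue-handled awl beside it has too short a rod to reach the latch.
- rack: Fixed plywood rack, 110 x 56 mm, 80 mm high, on a 10 mm thick wool mat. Origin: centre of its underside. Two holes in its 12 mm top plate, on its x axis at x = -25 and 25 mm, hold the red pin and the blue awl, in either order; both handles rise 50 mm above the plate.
- case_hole (a point): Centre of the mouth of the brass rim, 101 mm above the bench, on a fixed wooden case 120 x 100 x 87 mm. The rim is a cone, 34 mm wide at the mouth, 14 mm deep; below it a round 12 mm hole, 15 mm long, goes straight down. Axes along the case's sides; its dark tray front is on -x, 90 mm from here. A desk lamp hangs to the right and in front of the case: shade 170 to 310 mm above the bench, arms rising behind it.
- case_tray (a joint): Tray travel, m: 0 shut, 0.06 fully out, towards the robot. The latch plate lies 31 mm below the hole's mouth; it resists with 3 N at first, 6 N at its stop 43 mm below the mouth. Pushed down 6 to 8 mm it frees the tray, which a spring drives out within a second. Let go, the plate rises again, lifting the pin up to 12 mm; the pin stays standing in the hole, leaning slightly.
Not all that is in view belongs to the job. There is more than one size of the release_pin; the one meant has the size given above.

How it is judged (in metres and radians):
At the end, for the whole second after the job is handed in: The tray is out by more than 45 mm of its 60, and the release pin stands at rest in the hole, let go: its tip more than 20 mm below the mouth and within 15 mm of the hole's axis, the pin leaning less than 23 degrees (value of joint case_tray above 0.045 m and horizontal distance between release_pin and case_hole below 0.015 m and z of release_pin in the frame of case_hole below -0.02 m and angle between release_pin's own z axis and vertical below 0.4 rad and linear speed of release_pin below 0.03 m/s); the robot touches nothing.
It also fails if it takes over 42 s, if anything falls off the work surface, if the arm or the gripper's body presses on something with over 40 N, if the wrist force passes 120 N, or if a joint passes its speed limit or range.

## Working session

There is one attempt and no reset: what is moved stays moved. The work goes in short steps, Python scripts to look and compute and a shell command to move; the robot and the scene stay as the last step left them, time stands still between calls to the robot, and variables do not carry over. Pictures are saved under pics/ and viewed, about 8 in all and at most 12, crops included, and the job is handed in when it is done.

```bash
mkdir -p pics; cat > h.py <<'E'
import numpy as np, cv2
from plant import sensors, snapshot, bot
def cam(s):
    R=cv2.Rodrigues(np.array(s["rvec"],float))[0]; t=np.array(s["tvec"],float).ravel()
    return R,t,-R.T@t
def ray(s,u,v):
    R,t,c=cam(s); d=R.T@np.array([(u-s["cx"])/s["fx"],(v-s["cy"])/s["fy"],1]); return c,d/np.linalg.norm(d)
def onz(s,u,v,z):
    c,d=ray(s,u,v); return c+d*(z-c[2])/d[2]
def proj(s,p):
    R,t,c=cam(s); q=R@np.array(p,float)+t; return s["fx"]*q[0]/q[2]+s["cx"], s["fy"]*q[1]/q[2]+s["cy"]
def tri(r1,r2):
    (a,d),(b,e)=r1,r2; k=np.linalg.lstsq(np.c_[d,-e],b-a,rcond=None)[0]
    p,q=a+k[0]*d,b+k[1]*e; return (p+q)/2,np.linalg.norm(p-q)
def save(s,n): cv2.imwrite("pics/"+n,s["img"][:,:,::-1])
E
python3 - <<'E'
from h import *
import pickle
for n in("side","top"):
    s=snapshot(n); save(s,n+"0.png"); pickle.dump(s,open(n+"0.pkl","wb")); print(n,cam(s)[2],s["fx"],cam(s)[0][2])
st=sensors.get_state(); print(st["time_s"],st["tool_pos"],st["tcp_rot"],st["width"],st["wrist_force"])
E
```

```text
side [ 0.43919732 -0.39830843  0.57980912] 560.1551449865274 [ 0.13287857  0.813925   -0.56556996]
top [0.4633686  0.30700697 0.94389439] 511.07397644260243 [ 0.06615521 -0.04006042 -0.99700484]
0.1 [ 0.24656209 -0.57376608  0.20707481] [[-7.39210336e-04  9.18740517e-01  3.94861136e-01]
 [ 1.60683273e-03  3.94861825e-01 -9.18739113e-01]
 [-9.99998436e-01 -4.46656507e-05 -1.76814828e-03]] 0.085383489513716 [-0.60497136 -0.30251807 -0.39808412]
```

View pics/side0.png

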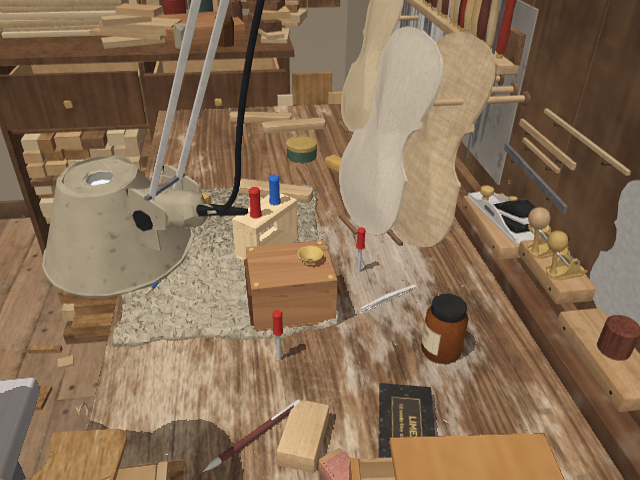

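View pics/top0.png

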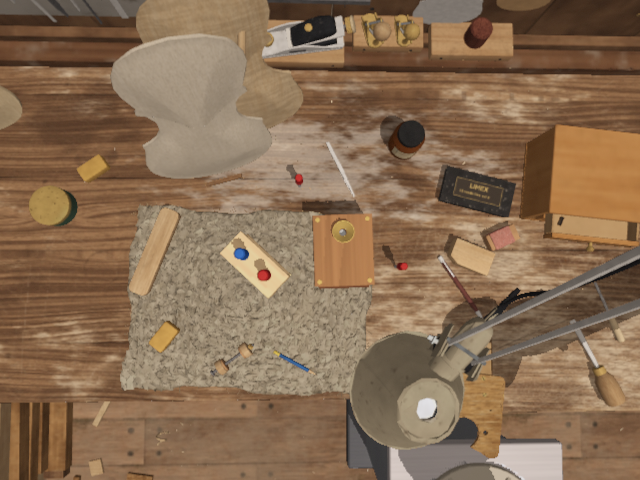

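```bash
python3 - <<'E'
from h import *
import pickle
T=pickle.load(open("top0.pkl","rb")); S=pickle.load(open("side0.pkl","rb"))
np.set_printoptions(precision=4,suppress=True)
def blobs(s,lo,hi,roi,mina=15):
    x0,y0,x1,y1=roi; h=cv2.cvtColor(s["img"],cv2.COLOR_RGB2HSV)[y0:y1,x0:x1]
    m=cv2.inRange(h,np.array(lo),np.array(hi))
    if lo[0]==0: m|=cv2.inRange(h,np.array((172,lo[1],lo[2])),np.array((180,255,255)))
    n,l,st,c=cv2.connectedComponentsWithStats(m)
    return [(c[i]+[x0,y0],st[i][:2]+[x0,y0],st[i][2:]) for i in range(1,n) if st[i][4]>=mina]
for nm,s,roi in(("top",T,(210,150,420,310)),("side",S,(230,160,390,350))):
    print(nm,"red",*blobs(s,(0,150,60),(6,255,255),roi),sep="\n ")
    print(nm,"blue",*blobs(s,(100,130,60),(125,255,255),roi),sep="\n ")
print("brass top",*blobs(T,(20,110,80),(32,255,255),(325,212,362,250),40),sep="\n ")
print("brass side",*blobs(S,(20,110,80),(32,255,255),(290,240,330,272),40),sep="\n ")
for u,v,z,n in((264,275,.14,"red"),(241,254,.14,"blue"),(343,232,.101,"hole"),(315,215,.097,"c1"),(372,215,.097,"c2"),(374,287,.097,"c3"),(315,288,.097,"c4"),
  (239,234,.09,"r1"),(289,270,.09,"r2"),(271,297,.09,"r3"),(221,252,.09,"r4"),(298,178,.1,"red2"),(402,266,.1,"red3"),
  (351,392,.17,"shade left"),(405,446,.17,"shade bot"),(463,390,.17,"shade right"),(405,336,.17,"shade far"),(427,407,.31,"bulb top"),(127,390,.01,"matc"),(300,400,0,"edge")):
    print(n,onz(T,u,v,z))
# shade in side: extremes
for u,v in((43,265),(120,295),(190,245)): print("side shade bottom",onz(S,u,v,.17))
print("side top",onz(S,100,165,.31))
E
```

```text
top
 red
 (array([298.5152, 178.8636]), array([295, 174]), array([ 8, 11, 66], dtype=int32))
 (array([402.    , 265.8551]), array([397, 263]), array([11,  7, 69], dtype=int32))
 (array([263.7182, 274.6182]), array([258, 270]), array([ 13,  10, 110], dtype=int32))
top
 blue
 (array([240.9835, 253.5124]), array([235, 248]), array([ 14,  12, 121], dtype=int32))
side
 red
 (array([254.6242, 202.0987]), array([249, 187]), array([ 13,  31, 314], dtype=int32))
 (array([360.5098, 238.1307]), array([356, 228]), array([  9,  21, 153], dtype=int32))
 (array([277.0796, 322.5265]), array([272, 310]), array([ 11,  26, 226], dtype=int32))
side
 blue
 (array([273.9631, 189.3875]), array([269, 175]), array([ 11,  30, 271], dtype=int32))
brass top
 (array([342.2734, 229.7695]), array([333, 220]), array([ 21,  22, 256], dtype=int32))
brass side
 (array([310.0847, 253.1797]), array([298, 246]), array([ 25,  17, 295], dtype=int32))
red [0.4587 0.376  0.14  ]
blue [0.4915 0.412  0.14  ]
hole [0.5293 0.2494 0.101 ]
c1 [0.558  0.2958 0.097 ]
c2 [0.5582 0.2005 0.097 ]
c3 [0.4383 0.198  0.097 ]
c4 [0.4369 0.2957 0.097 ]
r1 [0.5266 0.4222 0.09  ]
r2 [0.4666 0.3389 0.09  ]
r3 [0.4221 0.3685 0.09  ]
r4 [0.4966 0.4515 0.09  ]
red2 [0.6195 0.3241 0.1   ]
red3 [0.473  0.1514 0.1   ]
shade left [0.2846 0.243  0.17  ]
shade bot [0.2048 0.1628 0.17  ]
shade right [0.2857 0.074  0.17  ]
shade far [0.3667 0.161  0.17  ]
bulb top [0.2978 0.1612 0.31  ]
matc [0.2554 0.6272 0.01  ]
edge [0.2321 0.3215 0.    ]
side shade bottom [0.1994 0.1727 0.17  ]
side shade bottom [0.2968 0.1046 0.17  ]
side shade bottom [0.3698 0.1915 0.17  ]
side top [0.2967 0.146  0.31  ]
```

```bash
python3 - <<'E'
from h import *
import pickle
T=pickle.load(open("top0.pkl","rb")); S=pickle.load(open("side0.pkl","rb"))
np.set_printoptions(precision=3,suppress=True)
def cross(l,pts):
    c,a=ray(S,*l[0]); _,b=ray(S,*l[1]); n=np.cross(a,b)
    for u,v in pts:
        o,d=ray(T,u,v); print((u,v),o+d*(n@(c-o))/(n@d))
L={"left":((155,195),(190,0)),"right":((180,195),(222,0)),"cable":((237,205),(260,0))}
A=[(500,318),(560,291),(635,256)];B=[(480,345),(560,316),(635,288)]
C=[(500,322),(515,303),(535,296),(552,293)]
for n,l in L.items():
    for m,p in(("A",A),("B",B),("C",C)): print(n,m); cross(l,p)
for a in("top0","side0"):
    s=T if a[0]=="t" else S
    c=s["img"][230:480,340:640] if a[0]=="t" else s["img"][0:300,40:340]
    cv2.imwrite("pics/crop_%s.png"%a,cv2.resize(c,None,fx=1.3,fy=1.3)[:,:,::-1])
a,b=[cv2.imread("pics/crop_%s.png"%k) for k in("top0","side0")]
h=max(a.shape[0],b.shape[0]); f=lambda i:cv2.copyMakeBorder(i,0,h-i.shape[0],0,0,0)
cv2.imwrite("pics/lamp.png",np.hstack([f(a),f(b)]))
E
```

```text
left A
(500, 318) [0.426 0.153 0.535]
(560, 291) [0.451 0.143 0.617]
(635, 256) [0.471 0.137 0.685]
left B
(480, 345) [0.386 0.125 0.402]
(560, 316) [0.428 0.107 0.542]
(635, 288) [0.453 0.098 0.623]
left C
(500, 322) [0.421 0.147 0.52 ]
(515, 303) [0.441 0.16  0.585]
(535, 296) [0.447 0.155 0.604]
(552, 293) [0.449 0.146 0.612]
right A
(500, 318) [0.415 0.107 0.413]
(560, 291) [0.447 0.094 0.518]
(635, 256) [0.474 0.086 0.606]
right B
(480, 345) [0.365 0.076 0.258]
(560, 316) [0.419 0.053 0.434]
(635, 288) [0.45  0.042 0.537]
right C
(500, 322) [0.409 0.1   0.396]
(515, 303) [0.434 0.115 0.474]
(535, 296) [0.442 0.108 0.5  ]
(552, 293) [0.445 0.098 0.511]
cable A
(500, 318) [ 0.38  -0.037  0.034]
(560, 291) [0.441 0.021 0.37 ]
(635, 256) [0.475 0.054 0.558]
cable B
(480, 345) [ 0.192 -0.329 -0.948]
(560, 316) [ 0.393 -0.094  0.138]
(635, 288) [ 0.446 -0.03   0.428]
cable C
(500, 322) [ 0.366 -0.063 -0.038]
(515, 303) [0.42  0.02  0.242]
(535, 296) [0.433 0.026 0.319]
(552, 293) [0.438 0.021 0.352]
```

View pics/lamp.png

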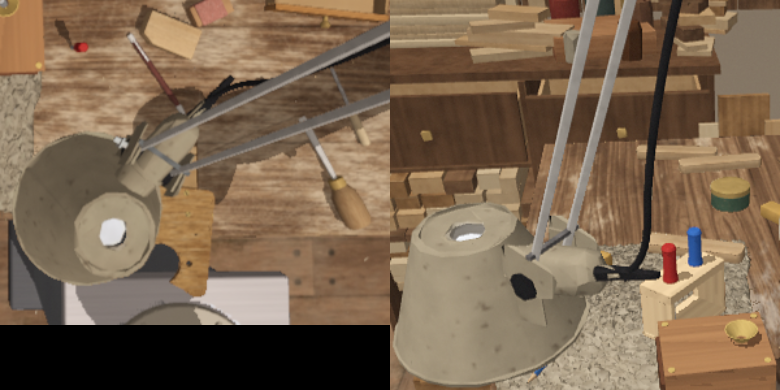

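```bash
python3 - <<'E'
from h import *
import pickle
T=pickle.load(open("top0.pkl","rb")); S=pickle.load(open("side0.pkl","rb"))
np.set_printoptions(precision=3,suppress=True)
for t in((448,345),(471,361)):
    for s in((155,192),(178,186)): print(t,s,*tri(ray(T,*t),ray(S,*s)))
E
python3 -m crank '[[-50,0,0,0],[-100,0,0,0],[-150,0,0,0],[-150,0,0,0]]'
python3 - <<'E'
from h import *
s=sensors.get_state(); print(s["q"],s["tool_pos"])
E
python3 -m crank '[[-50,0,0,0],[-100,0,0,0],[-150,0,0,0],[-200,0,0,0],[-250,0,0,0],[-250,0,0,0]]'
python3 - <<'E'
from h import *
s=sensors.get_state(); print(s["q"],s["tool_pos"])
E
```

```text
(448, 345) (155, 192) [0.36  0.126 0.285] 0.019184421765225848
(448, 345) (178, 186) [0.372 0.129 0.29 ] 0.0037034346418268016
(471, 361) (155, 192) [0.353 0.102 0.299] 0.0028296290555043222
(471, 361) (178, 186) [0.365 0.105 0.305] 0.024473176875328094
time_s: 0.5
tool_pos: [0.2475, -0.5759, 0.3662]
tcp_rot: [[0.005, 0.919, 0.395], [-0.011, 0.395, -0.919], [-1.0, 0.001, 0.012]]
wrist_force: [0.2, 0.2, 0.1]
width: 0.0854
[62.79795874 21.31608421  1.61484506 59.65133076 -0.59772774 98.34176784
 -2.54438835] [ 0.24747628 -0.57589777  0.36623147]
time_s: 1.1
tool_pos: [0.2359, -0.5487, 0.5272]
tcp_rot: [[0.023, 0.919, 0.394], [-0.052, 0.395, -0.917], [-0.998, 0.001, 0.057]]
wrist_force: [0.0, 1.4, -0.3]
width: 0.0856
[ 56.46711239  23.34802462  15.20779263  36.17721572  -7.01932005
 117.7323651    0.12438875] [ 0.23591222 -0.54870262  0.52719793]
```

```bash
cat >> h.py <<'E'
def to(*targets):
    s=sensors.get_state(); R=np.array(s["tcp_rot"]); p=np.array(s["tool_pos"])
    print(round(s["time_s"],2),"p",np.round(p,4),"r,brg",np.round(np.hypot(p[0],p[1]),3),np.round(np.degrees(np.arctan2(p[1],p[0])),1),"q",np.round(s["q"],1),"F",np.round(s["wrist_force"],1),"w",round(s["width"],4))
    print(" yaw of z",np.round(np.degrees(np.arctan2(R[1,2],R[0,2])),2),"x axis",np.round(R[:,0],3))
    for t in targets: print(" ",np.round(t,3),"->",np.round(1000*R.T@(np.array(t)-p),1))
E
python3 -m crank '[[50,0,0,0],[90,0,0,0],[90,0,-50,0],[90,0,-100,0],[90,0,-100,0]]' 30 >/dev/null
python3 - <<'E'
from h import *
to()
E
python3 -m crank '[[0,0,-50,0],[0,0,-100,0],[0,0,-130,0],[0,0,-150,0],[0,0,-150,0]]' >/dev/null
python3 - <<'E'
from h import *
C=np.radians
to(*[(.34*np.cos(C(b)),.34*np.sin(C(b)),.44) for b in (-66,-58,-50,-42,-34,-26,-18,-10,-2,6,14,22,30,38)])
E
```

```text
1.6 p [ 0.196  -0.4567  0.4291] r,brg 0.497 -66.8 q [ 50.5   3.   13.4  74.   -0.6 100.1  -3. ] F [-0.  -1.2  1. ] w 0.0299
 yaw of z -66.7 x axis [ 0.022 -0.047 -0.999]
2.1 p [ 0.1412 -0.3246  0.4223] r,brg 0.354 -66.5 q [ 68.2 -14.6  -5.1  90.5  -1.1 100.7  -3.5] F [-1.4  1.5 -0.9] w 0.0305
 yaw of z -66.44 x axis [ 0.023 -0.051 -0.998]
  [ 0.138 -0.311  0.44 ] -> [-18.5   2.9 -13. ]
  [ 0.18  -0.288  0.44 ] -> [-18.7  50.2 -16.7]
  [ 0.219 -0.26   0.44 ] -> [-19.2  96.5 -26.9]
  [ 0.253 -0.228  0.44 ] -> [-20.2 141.  -43.4]
  [ 0.282 -0.19   0.44 ] -> [-21.4 182.7 -66. ]
  [ 0.306 -0.149  0.44 ] -> [-23.  220.9 -94.1]
  [ 0.323 -0.105  0.44 ] -> [ -24.8  254.7 -127.3]
  [ 0.335 -0.059  0.44 ] -> [ -26.9  283.6 -164.8]
  [ 0.34  -0.012  0.44 ] -> [ -29.2  307.  -206. ]
  [0.338 0.036 0.44 ] -> [ -31.7  324.5 -250.1]
  [0.33  0.082 0.44 ] -> [ -34.3  335.6 -296.1]
  [0.315 0.127 0.44 ] -> [ -36.9  340.2 -343.2]
  [0.294 0.17  0.44 ] -> [ -39.6  338.2 -390.6]
  [0.268 0.209 0.44 ] -> [ -42.2  329.6 -437.1]
```

```bash
python3 -m crank '[[-30,25,-15,-8],[-38,70,-20,-16],[-40,100,-30,-24],[-42,141,-43,-32],[-43,183,-66,-40],[-45,220,-97,-48],[-47,253,-131,-56],[-47,253,-131,-56]]' >/dev/null
python3 - <<'E'
from h import *
C=np.radians
to(*[(.33*np.cos(C(b)),.33*np.sin(C(b)),.46) for b in (-18,-10,-2,6,14,22,30,38)])
E
```

```text
2.9 p [ 0.3217 -0.0967  0.4614] r,brg 0.336 -16.7 q [ 29.9 -14.3 -15.3  84.9  -1.3 107.    5.1] F [-0.7 -0.1  0.4] w 0.0297
 yaw of z -9.51 x axis [ 0.022 -0.051 -0.998]
  [ 0.314 -0.102  0.46 ] -> [ 1.5 -6.4 -6.9]
  [ 0.325 -0.057  0.46 ] -> [-0.6 39.4 -3.3]
  [ 0.33  -0.012  0.46 ] -> [-2.8 85.3 -6.1]
  [0.328 0.034 0.46 ] -> [ -5.2 130.4 -15.3]
  [0.32 0.08 0.46] -> [ -7.7 173.7 -30.6]
  [0.306 0.124 0.46 ] -> [-10.2 214.4 -51.9]
  [0.286 0.165 0.46 ] -> [-12.8 251.8 -78.6]
  [0.26  0.203 0.46 ] -> [ -15.3  285.2 -110.3]
```

```bash
python3 -m crank '[[-1,39,-4,-6],[-3,85,-6,-12],[-3,85,-6,-12]]' >/dev/null
python3 - <<'E'
from h import *
C=np.radians
to(*[(.33*np.cos(C(b)),.33*np.sin(C(b)),.46) for b in (6,14,22,30,38)])
a=snapshot("top")["img"];b=snapshot("side")["img"]
cv2.imwrite("pics/m1.png",np.hstack([a[180:480,260:640],b[0:300,20:400]])[:,:,::-1])
E
```

```text
3.2 p [ 0.3295 -0.0146  0.4602] r,brg 0.33 -2.5 q [ 12.9 -14.5 -13.6  85.3  -0.4 107.6   1.5] F [-0.7 -0.4 -0.2] w 0.03
 yaw of z 2.01 x axis [ 0.021 -0.052 -0.998]
  [0.328 0.034 0.46 ] -> [-2.4 49.   0.5]
  [0.32 0.08 0.46] -> [-4.9 94.6 -5.9]
  [0.306 0.124 0.46 ] -> [ -7.4 138.8 -18.6]
  [0.286 0.165 0.46 ] -> [-10.  180.7 -37.3]
  [0.26  0.203 0.46 ] -> [-12.5 219.7 -61.7]
```

View pics/m1.png

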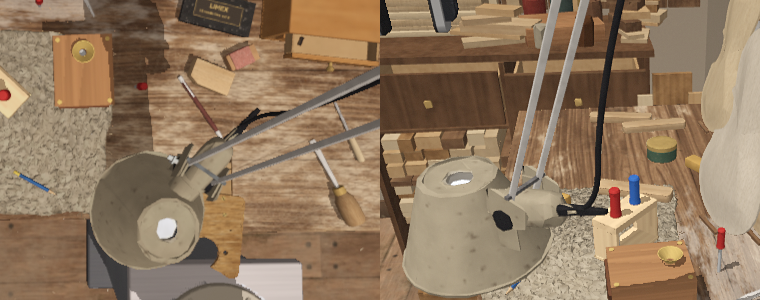

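```bash
python3 -m crank '[[-3,49,-2,-6],[-5,94,-9,-12],[-8,138,-22,-12],[-8,138,-22,-12]]' >/dev/null
python3 - <<'E'
from h import *
C=np.radians
to(*[(r*np.cos(C(b)),r*np.sin(C(b)),z) for b,r,z in ((30,.34,.45),(38,.36,.45),(39.3,.45,.4),(39.3,.5,.35),(39.3,.593,.3))])
a=snapshot("top")["img"];b=snapshot("side")["img"]
cv2.imwrite("pics/m2.png",np.hstack([a[180:480,260:640],b[0:300,20:400]])[:,:,::-1])
E
```

```text
3.7 p [0.303  0.1217 0.4613] r,brg 0.327 21.9 q [ -3.  -14.1 -20.   84.4  -1.6 108.8  -9.4] F [ 0.4 -0.9 -0.1] w 0.0298
 yaw of z 13.64 x axis [ 0.023 -0.052 -0.998]
  [0.294 0.17  0.45 ] -> [ 8.5 49.5  3. ]
  [0.284 0.222 0.45 ] -> [  5.6 102.2   4.7]
  [0.348 0.285 0.4  ] -> [ 53.6 151.3  81.9]
  [0.387 0.317 0.35 ] -> [102.8 175.8 126.4]
  [0.459 0.376 0.3  ] -> [151.3 218.9 209.8]
```

View pics/m2.png

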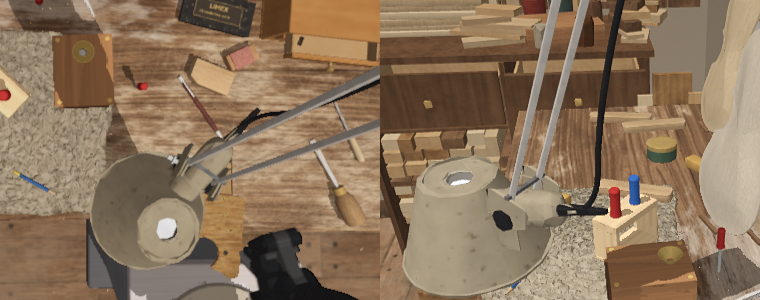

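```bash
python3 -m crank '[[6,49,3,0],[5,95,6,0],[20,120,40,0],[55,145,80,0],[85,170,115,0],[115,190,155,0],[145,210,190,0],[175,218,205,0],[190,219,207,0],[190,219,207,0]]' 40 >/dev/null
python3 - <<'E'
from h import *
to((.4587,.376,.20))
T=snapshot("top");S=snapshot("side")
cv2.imwrite("pics/m3.png",np.hstack([T["img"][120:420,160:540],S["img"][0:300,20:400]])[:,:,::-1])
import pickle
pickle.dump((T,S),open("m3.pkl","wb"))
# red pin, hole: two-view measurement from first images
T=pickle.load(open("top0.pkl","rb")); S=pickle.load(open("side0.pkl","rb"))
print("red tri mid",tri(ray(T,263.72,274.62),ray(S,254.62,187.5)))
# top of handle in side = upper end of blob; the top view centroid approximates top face
print("hole tri",tri(ray(T,342.8,230.9),ray(S,310.3,253.2)), onz(T,342.8,230.9,.101),onz(S,310.3,253.2,.101))
print("red side axis mid",onz(S,254.8,202,.115), "top onz", onz(T,263.7,274.6,.137))
print(proj(T,(.459,.376,.14)),proj(S,(.459,.376,.14)),proj(S,(.459,.376,.09)))
E
```

```text
4.8 p [0.4616 0.3649 0.2578] r,brg 0.588 38.3 q [-16.6  21.4 -36.8  76.9  15.4  87.8 -39.6] F [0.2 0.4 0.3] w 0.04
 yaw of z 13.05 x axis [ 0.017 -0.057 -0.998]
  [0.459 0.376 0.2  ] -> [57.  14.9 -0.5]
red tri mid (array([0.45928264, 0.37622194, 0.14222296]), np.float64(3.1198875332112425e-05))
hole tri (array([0.530831  , 0.24968194, 0.09940283]), np.float64(0.0008933491885594459)) [0.53114935 0.24975359 0.101     ] [0.5300769  0.24751067 0.101     ]
red side axis mid [0.45821309 0.37746657 0.115     ] top onz [0.45930305 0.37670384 0.137     ]
(np.float64(263.9844749944474), np.float64(274.8036799109285)) (np.float64(254.53090151035178), np.float64(188.81289621963145)) (np.float64(256.1340017284767), np.float64(215.63913392301384))
```

View pics/m3.png

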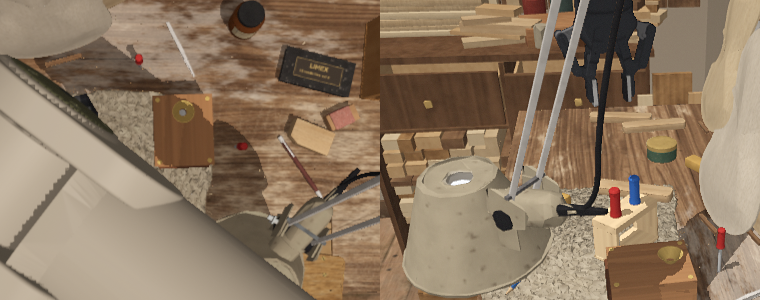

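```bash
python3 -m crank '[[30,14,0,0],[60,14,-1,0],[60,14,-1,0]]' >/dev/null
python3 - <<'E'
from h import *
to((.4593,.3756,.15),(.4593,.3756,.102))
E
```

```text
5.2 p [0.4571 0.3766 0.2001] r,brg 0.592 39.5 q [-17.5  23.1 -36.8  82.2  16.7  81.1 -41.9] F [ 0.8 -0.2 -0.3] w 0.0401
 yaw of z 13.24 x axis [ 0.022 -0.055 -0.998]
  [0.459 0.376 0.15 ] -> [50.1  1.4  1.5]
  [0.459 0.376 0.102] -> [98.   4.2  1.1]
```

```bash
python3 -m crank '[[25,1,2,0],[50,2,2,0],[75,3,2,0],[98,4,2,0],[98,4,2,0],[98,4,2,0]]' >/dev/null
python3 - <<'E'
from h import *
to((.4593,.3756,.102))
S=snapshot("side")
cv2.imwrite("pics/m4.png",cv2.resize(S["img"][100:300,180:380],None,fx=2.5,fy=2.5)[:,:,::-1])
E
```

```text
5.8 p [0.4622 0.3782 0.106 ] r,brg 0.597 39.3 q [-17.9  27.3 -35.5  89.1  19.6  70.6 -44.3] F [-0.2  0.8 -0.5] w 0.0402
 yaw of z 13.23 x axis [ 0.026 -0.051 -0.998]
  [0.459 0.376 0.102] -> [ 4.  -1.6 -3.5]
```

View pics/m4.png

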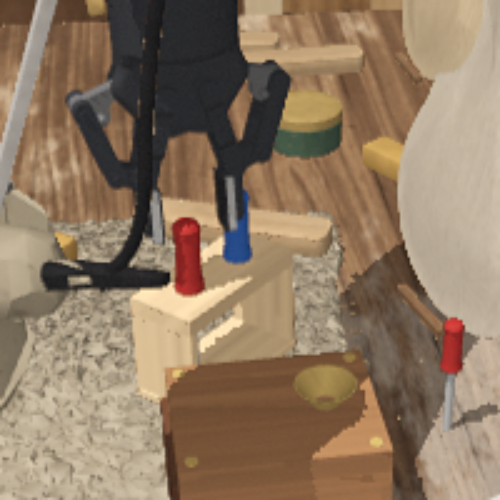

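```bash
python3 - <<'E'
from h import *
s=sensors.get_state();R=np.array(s["tcp_rot"]);p=np.array(s["tool_pos"]);S=snapshot("side")
for b in(0,.006,.012,.02,.03):
    print(b,[np.round(proj(S,p-b*R[:,0]+k*.024*R[:,2]),1) for k in(-1,1)])
print([np.round(proj(S,(.459,.3765,z)),1) for z in(.14,.115,.09)])
to((.4593,.3756,.102))
E
```

```text
0 [array([243.2, 209. ]), array([271.8, 203.2])]
0.006 [array([242.9, 205.7]), array([271.6, 199.9])]
0.012 [array([242.5, 202.4]), array([271.4, 196.6])]
0.02 [array([242. , 197.9]), array([271. , 192.2])]
0.03 [array([241.4, 192.3]), array([270.6, 186.7])]
[array([254.5, 188.7]), array([255.3, 202.3]), array([256.1, 215.5])]
5.9 p [0.4624 0.3788 0.1062] r,brg 0.598 39.3 q [-18.   27.2 -35.6  89.1  19.6  70.6 -44.3] F [ 0.7 -0.1 -0.1] w 0.0397
 yaw of z 13.25 x axis [ 0.027 -0.05  -0.998]
  [0.459 0.376 0.102] -> [ 4.2 -2.2 -3.8]
```

```bash
python3 -m crank '[[8,-2,-4,0],[8,-2,-4,0],[8,-2,-4,0]]' >/dev/null; python3 -m crank '[[0,0,0,0],[0,0,0,0],[0,0,0,0],[0,0,0,0],[0,0,0,0],[0,0,0,0]]' 10 60 | tail -2
python3 - <<'E'
from h import *
to((.4593,.3756,.102))
S=snapshot("side")
cv2.imwrite("pics/m5.png",cv2.resize(S["img"][100:300,180:380],None,fx=2.5,fy=2.5)[:,:,::-1])
E
```

```text
wrist_force: [-0.0, -1.0, 3.2]
width: 0.0147
6.8 p [0.458  0.3748 0.0955] r,brg 0.592 39.3 q [-17.8  27.3 -35.5  90.5  19.7  69.4 -44.5] F [-0.  -1.   3.2] w 0.0147
 yaw of z 13.28 x axis [ 0.024 -0.052 -0.998]
  [0.459 0.376 0.102] -> [-6.5  0.1  1.5]
```

View pics/m5.png

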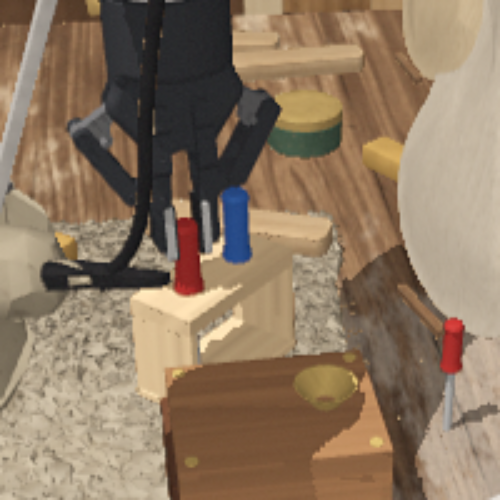

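```bash
python3 -m crank '[[0,0,0,0],[0,0,0,0],[0,0,0,0],[0,-7,0,0],[0,-7,0,0]]' 30 |tail -2; python3 -m crank '[[0,0,0,0],[0,0,0,0],[0,0,0,0],[0,0,0,0],[0,0,0,0]]' 10 60 | tail -2
python3 - <<'E'
from h import *
to()
S=snapshot("side")
cv2.imwrite("pics/m6.png",cv2.resize(S["img"][100:300,180:380],None,fx=2.5,fy=2.5)[:,:,::-1])
E
```

```text
wrist_force: [-0.1, -0.8, -0.0]
width: 0.03
wrist_force: [1.1, -0.5, 2.5]
width: 0.0146
7.85 p [0.4596 0.3678 0.0958] r,brg 0.589 38.7 q [-17.1  26.9 -35.5  91.   19.5  69.2 -43.9] F [ 1.1 -0.5  2.5] w 0.0146
 yaw of z 13.27 x axis [ 0.024 -0.052 -0.998]
```

View pics/m6.png

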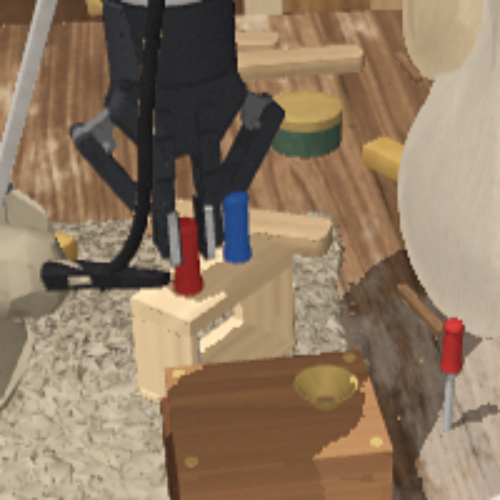

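```bash
python3 - <<'E'
from h import *
to((.4596,.3678,.1258),(.4596,.3678,.2158))
E
python3 -m crank '[[-20,-1,0,0],[-40,-2,0,0],[-80,-4,-1,0],[-120,-6,-1,0],[-120,-6,-1,0],[-120,-6,-1,0]]' | tail -2
python3 - <<'E'
from h import *
to((.531,.243,.2158))
S=snapshot("side")
cv2.imwrite("pics/m7.png",cv2.resize(S["img"][60:260,180:380],None,fx=3,fy=3)[:,:,::-1])
E
```

```text
7.9 p [0.4596 0.3678 0.0958] r,brg 0.589 38.7 q [-17.1  26.9 -35.5  91.   19.5  69.2 -43.9] F [ 1.  -1.   0.6] w 0.0146
 yaw of z 13.27 x axis [ 0.024 -0.052 -0.998]
  [0.46  0.368 0.126] -> [-30.   -1.7   0.3]
  [0.46  0.368 0.216] -> [-119.8   -6.8    1.3]
wrist_force: [0.6, 0.3, -0.5]
width: 0.0146
8.5 p [0.457  0.3686 0.2165] r,brg 0.587 38.9 q [-16.4  21.7 -37.   81.8  15.9  82.3 -40.7] F [ 0.6  0.3 -0.5] w 0.0146
 yaw of z 13.3 x axis [ 0.025 -0.051 -0.998]
  [0.531 0.243 0.216] -> [   8.9 -139.    43.1]
```

View pics/m7.png

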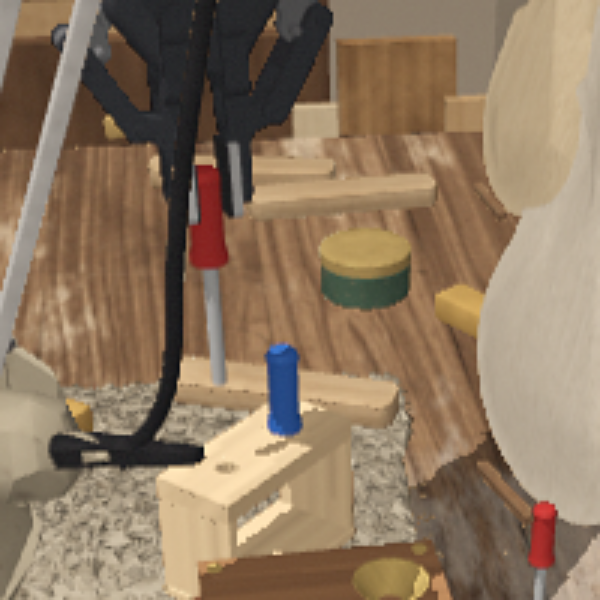

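```bash
cat >> h.py <<'E'
def tip(S,z,roi,dz=0):
    # pin tip: lower end of grey rod below the red handle
    pass
E
python3 - <<'E'
from h import *
S=snapshot("side")
tipz=.02+.2165-.0958
t=onz(S,253,186.8,tipz); c=onz(S,250,149,tipz+.07); h=onz(S,310.2,253.2,.101)
print("tip",t,"collar",c,"hole side",h)
s=sensors.get_state(); p=np.array(s["tool_pos"])
off=t[:2]-p[:2]; print("tip-tcp",off)
for H in(h[:2],np.array([.531,.2497])):
    to((*(H-off),.2265))
E
```

```text
tip [0.45692764 0.38147479 0.1407    ] collar [0.45571007 0.37227559 0.2107    ] hole side [0.52993384 0.24752966 0.101     ]
tip-tcp [0.00040953 0.01396905]
8.6 p [0.4565 0.3675 0.2144] r,brg 0.586 38.8 q [-16.4  21.8 -37.   82.   15.9  82.3 -40.7] F [-0.6  0.2 -2. ] w 0.015
 yaw of z 13.29 x axis [ 0.022 -0.054 -0.998]
  [0.53  0.234 0.226] -> [  -3.4 -147.6   40.4]
8.6 p [0.4565 0.3675 0.2144] r,brg 0.586 38.8 q [-16.4  21.8 -37.   82.   15.9  82.3 -40.7] F [-0.6  0.2 -2. ] w 0.015
 yaw of z 13.29 x axis [ 0.022 -0.054 -0.998]
  [0.531 0.236 0.226] -> [  -3.4 -145.7   41.9]
```

```bash
python3 -m crank '[[-10,-25,8,0],[-10,-50,16,0],[-10,-75,22,0],[-10,-100,29,0],[-10,-100,29,0]]' | tail -2
python3 - <<'E'
from h import *
to((.5305,.235,.2265)); print(np.round(sensors.get_state()["effort"],1))
S=snapshot("top")
cv2.imwrite("pics/m8.png",S["img"][:,:,::-1])
E
```

```text
wrist_force: [-0.7, -1.0, 0.1]
width: 0.0147
9.1 p [0.5101 0.2729 0.2298] r,brg 0.578 28.1 q [ -7.   19.4 -34.7  82.3  14.3  82.9 -29.3] F [-0.7 -1.   0.1] w 0.0147
 yaw of z 12.89 x axis [ 0.021 -0.056 -0.998]
  [0.53  0.235 0.226] -> [  5.9 -41.2  11.4]
[ -1.1 -56.1  -7.8 -37.1   0.    0.1   0.8]
```

View pics/m8.png

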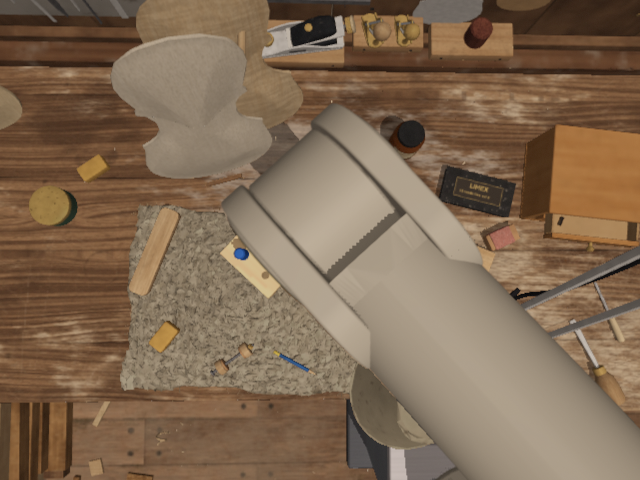

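```bash
python3 -m crank '[[2,-20,6,0],[6,-41,11,0],[6,-41,11,0],[6,-41,11,0]]' | tail -2
python3 - <<'E'
from h import *
to((.5305,.235,.2265)); print(np.round(sensors.get_state()["effort"],1))
S=snapshot("side"); import pickle; pickle.dump(S,open("m9.pkl","wb"))
cv2.imwrite("pics/m9.png",cv2.resize(S["img"][110:290,220:400],None,fx=3.3,fy=3.3)[:,:,::-1])
E
```

```text
wrist_force: [-1.0, -0.1, -0.9]
width: 0.0146
9.55 p [0.5273 0.2409 0.2271] r,brg 0.58 24.5 q [ -3.8  19.3 -33.9  82.7  13.9  82.1 -25. ] F [-1.  -0.1 -0.9] w 0.0146
 yaw of z 13.29 x axis [ 0.021 -0.052 -0.998]
  [0.53  0.235 0.226] -> [ 0.9 -6.4  1.7]
[  1.6 -54.3  -5.1 -36.9   0.6   0.1   0.1]
```

View pics/m9.png

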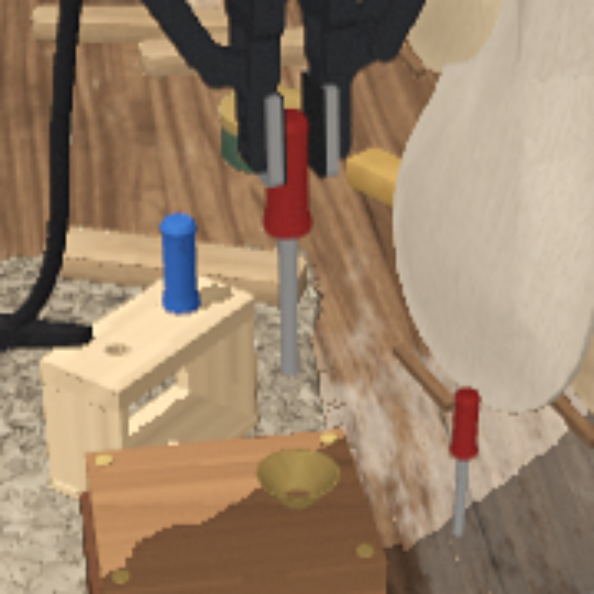

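```bash
python3 - <<'E'
from h import *
import pickle
from scipy.optimize import least_squares
S=pickle.load(open("m9.pkl","rb"))
P=lambda u,v:np.array((220+u/3.3,110+v/3.3))
h=onz(S,*P(299.5,474),.101); print("hole",h)
obs=[P(289,371),P(288,228),P(294,116)]
def f(a):
    x,y,lx,ly,z=a; d=np.array([lx,ly,np.sqrt(1-lx*lx-ly*ly)]); b=np.array([x,y,z])
    return np.r_[np.ravel([np.subtract(proj(S,b+k*d),o) for k,o in zip((0,.0715,.12),obs)]),(z-.1513)/.002]
r=least_squares(f,[.53,.25,0,0,.15]); print(r.x,r.fun)
s=sensors.get_state();p=np.array(s["tool_pos"])
off=r.x[:2]-p[:2]; print("tip-tcp",off)
for H in(h[:2],np.array([.5308,.2497])):
    for z in (.2265,.18,.145,.1345): to((*(H-off),z))
E
```

```text
hole [0.53058603 0.24637121 0.101     ]
[ 0.5261174   0.25160591  0.00862724 -0.0388313   0.15133891] [-0.32995409  0.22785509  0.77480139 -0.59804545 -0.44491732  0.37784315
  0.01945577]
tip-tcp [-0.00095762  0.00996552]
9.6 p [0.5271 0.2416 0.2274] r,brg 0.58 24.6 q [ -3.8  19.2 -34.   82.7  13.9  82.1 -25. ] F [-0.4  0.4 -1. ] w 0.0142
 yaw of z 13.37 x axis [ 0.022 -0.052 -0.998]
  [0.532 0.236 0.226] -> [ 1.3 -6.1  3.1]
9.6 p [0.5271 0.2416 0.2274] r,brg 0.58 24.6 q [ -3.8  19.2 -34.   82.7  13.9  82.1 -25. ] F [-0.4  0.4 -1. ] w 0.0142
 yaw of z 13.37 x axis [ 0.022 -0.052 -0.998]
  [0.532 0.236 0.18 ] -> [47.7 -3.5  2.7]
9.6 p [0.5271 0.2416 0.2274] r,brg 0.58 24.6 q [ -3.8  19.2 -34.   82.7  13.9  82.1 -25. ] F [-0.4  0.4 -1. ] w 0.0142
 yaw of z 13.37 x axis [ 0.022 -0.052 -0.998]
  [0.532 0.236 0.145] -> [82.6 -1.5  2.4]
9.6 p [0.5271 0.2416 0.2274] r,brg 0.58 24.6 q [ -3.8  19.2 -34.   82.7  13.9  82.1 -25. ] F [-0.4  0.4 -1. ] w 0.0142
 yaw of z 13.37 x axis [ 0.022 -0.052 -0.998]
  [0.532 0.236 0.134] -> [93.1 -1.   2.3]
9.6 p [0.5271 0.2416 0.2274] r,brg 0.58 24.6 q [ -3.8  19.2 -34.   82.7  13.9  82.1 -25. ] F [-0.4  0.4 -1. ] w 0.0142
 yaw of z 13.37 x axis [ 0.022 -0.052 -0.998]
  [0.532 0.24  0.226] -> [ 1.1 -2.9  4.1]
9.6 p [0.5271 0.2416 0.2274] r,brg 0.58 24.6 q [ -3.8  19.2 -34.   82.7  13.9  82.1 -25. ] F [-0.4  0.4 -1. ] w 0.0142
 yaw of z 13.37 x axis [ 0.022 -0.052 -0.998]
  [0.532 0.24  0.18 ] -> [47.5 -0.3  3.7]
9.6 p [0.5271 0.2416 0.2274] r,brg 0.58 24.6 q [ -3.8  19.2 -34.   82.7  13.9  82.1 -25. ] F [-0.4  0.4 -1. ] w 0.0142
 yaw of z 13.37 x axis [ 0.022 -0.052 -0.998]
  [0.532 0.24  0.145] -> [82.5  1.6  3.3]
9.6 p [0.5271 0.2416 0.2274] r,brg 0.58 24.6 q [ -3.8  19.2 -34.   82.7  13.9  82.1 -25. ] F [-0.4  0.4 -1. ] w 0.0142
 yaw of z 13.37 x axis [ 0.022 -0.052 -0.998]
  [0.532 0.24  0.134] -> [93.   2.2  3.3]
```

```bash
python3 -m crank '[[20,-4,3,0],[40,-2,3,0],[48,-2,3,0],[53,-2,3,0],[58,-2,3,0],[63,-1,3,0],[63,-1,3,0],[63,-1,3,0]]' | tail -2
python3 - <<'E'
from h import *
to((.532,.238,.155),(.532,.238,.137))
S=snapshot("side"); import pickle; pickle.dump(S,open("m10.pkl","wb"))
h=cv2.cvtColor(S["img"],cv2.COLOR_RGB2HSV)[120:270,270:350]
m=cv2.inRange(h,(0,150,60),(6,255,255))|cv2.inRange(h,(172,150,60),(180,255,255))
n,l,st,c=cv2.connectedComponentsWithStats(m); print([(st[i]+[270,120,0,0,0]) for i in range(1,n) if st[i][4]>30])
for z in(.06,.07,.08,.09): print(z,[np.round(proj(S,(.5306,.2475,z+k)),1) for k in(.07,.12)])
E
```

```text
wrist_force: [-0.0, -0.9, -0.9]
width: 0.0145
10.4 p [0.5328 0.237  0.1656] r,brg 0.583 24.0 q [ -3.6  21.5 -33.3  87.9  15.4  75.  -26. ] F [-0.  -0.9 -0.9] w 0.0145
 yaw of z 13.28 x axis [ 0.024 -0.052 -0.998]
  [0.532 0.238 0.155] -> [10.5  1.8 -0.7]
  [0.532 0.238 0.137] -> [28.5  2.8 -0.9]
[array([304, 186,  14,  37, 297])]
0.06 [array([310.8, 236.6]), array([310.9, 206.5])]
0.07 [array([310.8, 230.8]), array([311. , 200.1])]
0.08 [array([310.8, 224.8]), array([311. , 193.7])]
0.09 [array([310.9, 218.8]), array([311. , 187.2])]
```

```bash
python3 -m crank '[[5,0,-1,0],[10,1,-1,0],[15,1,-1,0],[18,1,-1,0],[18,1,-1,0]]' | tail -2
python3 - <<'E'
from h import *
to((.532,.238,.137))
E
```

```text
wrist_force: [-0.2, -0.6, -0.3]
width: 0.0148
10.95 p [0.5317 0.2363 0.1464] r,brg 0.582 24.0 q [ -3.7  22.2 -33.1  89.5  15.8  73.  -26.5] F [-0.2 -0.6 -0.3] w 0.0148
 yaw of z 13.27 x axis [ 0.022 -0.053 -0.998]
  [0.532 0.238 0.137] -> [9.3 2.1 0.7]
```

```bash
python3 -m crank '[[3,0,0,0],[6,0,0,0],[8,0,0,0],[8,0,0,0],[8,0,0,0],[8,0,0,0]]' | tail -2
python3 - <<'E'
from h import *
to()
S=snapshot("side");T=snapshot("top"); import pickle; pickle.dump((S,T),open("m11.pkl","wb"))
for n,I in(("side",S),("top",T)):
    O=pickle.load(open(n+"0.pkl","rb")); 
    for d in(0,.06):
        q=[proj(I,(.44-d,y,z)) for y in(.20,.295) for z in(.03,.08)]; print(n,d,np.round(q).tolist())
# region just in front of the case, top view: tray at x .38-.435 (z~.06)
O=pickle.load(open("side0.pkl","rb"))
d=cv2.absdiff(S["img"],O["img"]).sum(2); print("diff case-left",[(x,int((d[255:325,x:x+8]>60).sum())) for x in range(170,260,8)])
E
```

```text
wrist_force: [0.4, 0.3, 3.5]
width: 0.0145
11.55 p [0.5325 0.2363 0.1397] r,brg 0.583 23.9 q [ -3.7  22.5 -33.   90.   16.1  72.1 -26.6] F [0.4 0.3 3.5] w 0.0145
 yaw of z 13.27 x axis [ 0.024 -0.052 -0.998]
side 0 [[252.0, 318.0], [250.0, 291.0], [249.0, 276.0], [247.0, 251.0]]
side 0.06 [[209.0, 322.0], [206.0, 295.0], [210.0, 280.0], [207.0, 254.0]]
top 0 [[368.0, 285.0], [372.0, 286.0], [315.0, 285.0], [315.0, 286.0]]
top 0.06 [[368.0, 319.0], [372.0, 321.0], [315.0, 319.0], [315.0, 322.0]]
diff case-left [(170, 0), (178, 0), (186, 0), (194, 0), (202, 138), (210, 422), (218, 287), (226, 204), (234, 242), (242, 347), (250, 99), (258, 52)]
```

```bash
python3 -m crank '[[1.5,0,0,0],[2,0,0,0],[2,0,0,0],[2,0,0,0],[2,0,0,0],[2,0,0,0]]' | tail -2
python3 - <<'E'
from h import *
import pickle
to(); S=snapshot("side"); A=pickle.load(open("side0.pkl","rb")); B=pickle.load(open("m10.pkl","rb")); C=pickle.load(open("m11.pkl","rb"))[0]
f=lambda a,b:[int((cv2.absdiff(a["img"],b["img"]).sum(2)[255:325,x:x+8]>60).sum()) for x in range(170,260,8)]
print("before push vs start",f(B,A)); print("after push vs before",f(C,B)); print("now vs after push",f(S,C))
for n,I in(("before",B),("now",S)): print(n,[I["img"][r,c].tolist() for r,c in((300,215),(300,230),(300,243),(275,225))])
E
```

```text
wrist_force: [1.8, 0.5, 4.2]
width: 0.0146
12.25 p [0.5323 0.2361 0.1373] r,brg 0.582 23.9 q [ -3.7  22.6 -33.   90.2  16.1  71.9 -26.7] F [1.8 0.5 4.2] w 0.0146
 yaw of z 13.27 x axis [ 0.023 -0.052 -0.998]
before push vs start [0, 0, 0, 0, 0, 0, 0, 0, 0, 0, 13, 64]
after push vs before [0, 0, 0, 0, 92, 414, 348, 269, 235, 348, 107, 12]
now vs after push [0, 0, 0, 0, 279, 339, 13, 94, 17, 5, 1, 1]
before [[143, 129, 108], [187, 171, 145], [199, 184, 159], [200, 186, 162]]
now [[143, 115, 84], [231, 204, 165], [212, 178, 136], [212, 177, 134]]
```

```bash
python3 -m crank '[[-3,0,0,0],[-6,0,0,0],[-8,0,0,0],[-8,0,0,0],[-8,0,0,0]]' | tail -2
python3 -m crank '[[0,0,0,0],[0,0,0,0],[0,0,0,0],[0,0,0,0],[0,0,0,0],[0,0,0,0]]' 65 | tail -2
python3 -m crank '[[-15,-1,0,0],[-40,-2,0,0],[-80,-4,1,0],[-120,-7,1,0],[-150,-8,1,0],[-150,-8,1,0],[-150,-8,1,0],[-150,-8,1,0]]' | tail -2
python3 - <<'E'
from h import *
import pickle
to(); S=snapshot("side"); C=pickle.load(open("m11.pkl","rb"))[0]
print("tray cols vs after push",[int((cv2.absdiff(S["img"],C["img"]).sum(2)[255:325,x:x+8]>60).sum()) for x in range(170,260,8)])
h=cv2.cvtColor(S["img"],cv2.COLOR_RGB2HSV)[150:270,260:350]
m=cv2.inRange(h,(0,150,60),(6,255,255))|cv2.inRange(h,(172,150,60),(180,255,255))
n,l,st,c=cv2.connectedComponentsWithStats(m)
for i in range(1,n):
    if st[i][4]>30:
        ys,xs=np.where(l==i); print(st[i]+[260,150,0,0,0],"top",xs[ys<ys.min()+5].mean()+260,"bottom",xs[ys>ys.max()-5].mean()+260)
for z in(.06,.07,.08): print(z,[np.round(proj(S,(.5306,.2475,z+k)),1) for k in(.07,.12)])
E
```

```text
wrist_force: [0.4, 0.5, 2.3]
width: 0.0146
wrist_force: [0.5, -0.3, -0.4]
width: 0.065
wrist_force: [0.1, -0.2, -0.7]
width: 0.065
14.2 p [0.531  0.2364 0.2948] r,brg 0.581 24.0 q [ -4.   18.4 -33.9  75.2  13.3  90.2 -23.4] F [ 0.1 -0.2 -0.7] w 0.065
 yaw of z 13.28 x axis [ 0.022 -0.053 -0.998]
tray cols vs after push [0, 0, 0, 0, 287, 326, 12, 151, 116, 100, 56, 29]
[305 199  14  36 424] top 311.78181818181815 bottom 311.48
0.06 [array([310.8, 236.6]), array([310.9, 206.5])]
0.07 [array([310.8, 230.8]), array([311. , 200.1])]
0.08 [array([310.8, 224.8]), array([311. , 193.7])]
```

```bash
python3 - <<'E'
from h import *
import pickle
A=pickle.load(open("side0.pkl","rb")); S=snapshot("side")
d=cv2.absdiff(S["img"],A["img"]).sum(2)[262:325,190:256]>60
cols=np.where(d.sum(0)>8)[0]+190; print("changed cols",cols.min(),cols.max())
for x in (.44,.395,.38): print(x,np.round(proj(S,(x,.2,.05)),1),np.round(proj(S,(x,.295,.05)),1))
S2=snapshot("side"); print("motion px",int((cv2.absdiff(S["img"],S2["img"]).sum(2)[190:270,290:330]>60).sum()))
bot.job_done(); to()
E
```

```text
changed cols 204 253
0.44 [251.2 307.3] [248.1 266.3]
0.395 [218.8 310.3] [218.6 268.7]
0.38 [207.8 311.3] [208.6 269.5]
motion px 50
the job is handed in; nothing more can be done
the job is handed in; nothing more can be done
```

The tray is open and the red release pin is standing in the brass hole, let go. I handed the job in at about 14.3 s of the 42 s allowed.

I took the arm past the lamp on the robot's side of its rods, gripped the red pin in the rack, and lifted it clear. I then lowered it into the hole and pushed until the latch resisted with about 4 N. Before opening the fingers I raised the pin about 8 mm so it would not jump, then moved straight up.

**What the last checks showed**
- **Tray:** the changed area in the side view starts at column 204. A fully open tray was predicted at about 208 and a 45 mm opening at about 219, so it is out by close to the full 60 mm.
- **Pin:** the handle fits a tip about 31 mm below the mouth, on the hole's axis. It shows no lean in the camera's left-right direction; lean in depth was only judged from the handle's apparent height.
- **Robot:** the gripper was about 10 cm above the handle, and the wrist force was about zero.

**What disagreed or stayed open**
- **Pin at rest:** two side pictures 0.05 s apart differed in 50 pixels around the pin. I handed in without finding out whether that was image noise, a shadow or a slight rocking.
- **Gripper readings:** the grip read 14.6 mm on the 17 mm handle, and the fingertips looked about 15 mm higher in the side view than predicted. Closing again 7 mm to one side gave the same width, so I took it for pad compression.
- **Tool tilt:** an early lift ran into a joint limit and left the tool tilted about 3°. I turned the jaws so the tilt would not lean the pin; it measured about 2° off vertical while held.
- **Final views:** I had used all 12 picture views, so the final checks are numeric only.

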